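# Shut and lock the bench socket box with a screwdriver

## Task

Shut the flap of the beige socket box on the lab bench and lock it: with the flat-blade screwdriver (red handle) press the black slotted quarter-turn screw in and, keeping the bit seated, turn it clockwise as far as it goes. Then stand the screwdriver back upright in a hole of the tool rack and let go. Do not push about or knock over the glassware or anything else on the bench, and leave the other two drivers in the rack.

Things in the scene. Friction and masses are not known exactly. Their poses are not given: they have to be found in the camera images.
- socket_box: Beige bench socket box, fixed to the bench, 130 (x) x 200 (y) mm (flange 150 x 220), 66 mm high with the flap shut. Origin: centre of its underside; its own x points away from the worker to the hinge side, z up.
- flap (a joint): Opening angle (rad) of the beige flap, hinged along the box's far (+x) top edge: 0 shut, grows as the front edge lifts. Starts half open (0.5 to 0.95) on a stiff hinge that stays where it is left; a few newtons on its front strip swing it. 130 x 200 x 5 mm, with a panel raised 4 mm more, 172 mm wide, from 10 to 85 mm off the hinge.
- flap_hinge (a point): Middle of the flap's hinge line, 65 mm in box x from the box's centre and, when shut, level with the top face of the flap's front strip (66 mm over the bench; the pivot itself is 5 mm below).
- flap_push (a point): Point on the flap's outer (top) face, on the flat front strip, 118 mm from the hinge and 60 mm to box +y of the middle: a good place to press the flap shut. Its axes turn with the flap: z is the outward normal, x points to the hinge.
- lock_screw (a joint): Turn of the quarter-turn screw (rad), clockwise seen from above: 0 open (slot along box x, to the hinge), 1.57 locked, at a stop (slot along box y, in line with the two green marks). With the flap shut it turns only while pressed in: its cross pin then passes under a keyway plate. Takes about 0.1 N m; the bit has some 0.15 rad of play in the slot, so turn that much farther.
- lock_plunger (a joint): How far the screw head is pressed in (m): 0 out, 0.0065 fully in. It must be pressed about 0.004 before it can turn. The spring pushes back with 5 N at first and 10 N fully in. Once locked the pin holds it in at about 0.0035.
- screw_slot (a point): Centre of the screw head's top, at the slot's mouth; x along the slot, z outward. Black round head 22 mm across, in a 25 mm hole in the middle of the flap's front strip, 107 mm from the hinge (42 mm ahead of the box's centre); stands 5 mm over the flap when out. Slot with pale floor: 3.6 mm wide, bevelled to 6 mm at the mouth, 5 mm deep, open at both ends.
- screwdriver: Loose flat-blade screwdriver, red square handle, standing tip down in a rack hole; about 150 g. Origin: blade tip; z up the shank, x along the blade's width. Blade 12 (x) x 2 (y) mm, from 10 mm up widening to a 9 mm shank. Black collar 30 mm across at 85 to 93 mm (rests on the rack), then the handle, 26 x 26 mm, flats along x and y, up to 178 mm, and a small cap to 181 mm.
- screwdriver_handle (a point): Point on the screwdriver's axis in the handle, 145 mm over the tip: a good place to grip, across two flats.
- tool_rack: Fixed grey metal tool rack, 230 (x) x 75 (y) mm, its long side roughly towards and away from the robot. Origin: centre of its underside. Top plate 66 mm wide, upper face 95 mm high, with three round 21 mm holes at x = -70, 0 and +70 mm on its middle line; each holds one driver, in any order.
- cross_driver: Cross-head driver with a green handle, standing in the rack; sizes and origin (tip) as the red one. Bystander.
- nut_driver: Nut driver with a blue handle, standing in the rack; sizes and origin (tip) as the red one. Bystander.
- flask_a: Flat-bottomed round glass flask, 86 mm across, 135 mm high, origin under its centre. Bystander at the back.
- flask_b: Flat-bottomed round glass flask like flask_a. Bystander at the back.
- conical_flask: Conical glass flask, 82 mm across, 116 mm high, origin under its centre. Bystander at the back.
- beaker: Glass beaker, 68 mm across, 92 mm high, origin under its centre. Bystander at the front right.
- wash_bottle: White wash bottle with red cap and spout, 68 mm across, 210 mm high, origin under its centre. Bystander at the back.
- tube_rack: Pale test-tube rack with tubes, 60 x 180 mm, 108 mm high, origin under its centre. Bystander at the left, its long side along y.
Mind the look-alikes: they are no part of the job. What is shaped like the tool_rack but green is not meant. There is more than one size of the screwdriver; the one meant has the size given above.

How it is judged:
By the outcome, as a careful person would: the job done as asked, in the order asked, and still so for the second after the job is handed in, with the robot touching nothing.
It also fails if it takes over 64 s, if anything falls off the work surface, if the arm or the gripper's body presses on something with over 40 N, if the wrist force passes 120 N, or if a joint passes its speed limit or range.

## Robot

A 6-joint arm with a two-finger parallel gripper is mounted at the origin on the work surface. World frame = base frame: x ahead of the robot, y to its left, z up, the work surface at z = 0. Lengths are in m, angles in rad, forces in N, time in s.
With the tool pointing down it reaches from about 0.35 to 0.775 m from the base axis. Payload 5.5 kg.
Tool frame: the origin (TCP) lies at the very end of the fingers, on their centre line; the grasp point (between the pads) lies 19 mm behind it; z points along the fingers, y is the direction in which the jaws open and shut (so a half turn about z gives the same grasp; the last joint's range is limited). The gripper opens to 85 mm and grips with 20 to 120 N. Pads are 22 mm wide; open, the fingers measure 114 mm over their backs; the gripper's body (76 mm by 85 mm) begins 54 mm behind the grasp point. The pads swing forward as they close: fully open they stand 13 mm farther back than shut.
Start: joints at [-1.273, 0.313, 0.046, 1.304, 0, 1.431], TCP at [0.244, -0.521, 0.231] pointing down, gripper open.
Joint ranges: [-2.76, 2.76], [-0.86, 1.69], [-1.03, 1.26], [-2.2, 2.34], [-1.47, 1.5], [-3.14, 3.14]. Speed limits (rad/s): [2.57, 2.57, 3.14, 3.14, 3.14, 3.14].

## Interface

Orientations are given as [roll, pitch, yaw] about the fixed x, y, z axes, in that order (R = Rz(yaw) Ry(pitch) Rx(roll)).
In Python, from workcell import env, cams gives the robot as it stands. The module is installed in compiled form; this text tells all that it offers. Calls block until the motion is done:
- env.move_to(position, orientation): joint-space move of the TCP to a pose.
- env.line_to(position, attitude=None, feed=0.15, f_stop=None): straight line of the TCP; attitude=None keeps the orientation; feed is the mean speed in m/s. With f_stop (N) it stops when the force on the tool has changed by that much, and returns True; else False.
- env.goto_joints(angles): joint-space move.
- env.move_gripper(opening): opening from 0.0 (shut) to 1.0 (fully open); the grip force is fixed at half the most; returns when the fingers have stopped.
- env.dwell(seconds).
- env.inverse_kinematics(position, orientation): joint angles nearest the present ones, or None.
- env.get_state(): the state.
- cams.snapshot(name): name is "side" or "top" or "wrist"; returns a dict with "frame" (420x560x3 uint8, blue, green, red), "fx", "fy", "cx", "cy" (pixels), "R" (3x3) and "t" (3): a world point X has camera coordinates R X + t. Camera axes: x right, y down, z forward; pixel columns grow to the right and rows downward; lengths in m; the calibration is good to about 2 mm. A picture is of the moment at which its call begins. There is no depth.
A pose or a line that the arm cannot do raises env.PlanningError and nothing moves.
- env.job_done(): hands the job in, once; it reports no verdict.
Trained networks look in a picture, given as the dict that the camera call returned (one of the last four; its "shot" number tells which), for a name from the list of things; names that differ only in an ending like _2 or _b are one class to them, and where a whole thing is asked for, a point or a joint stands for the part that bears it (a point fixed in the world has none). Each returns a list of dicts, best first, with "p" (0 to 1); they miss things now and then, are a little off and sometimes report something else, mostly with a low value. They report only what shows in the picture. A call takes as long as a camera call. They do not tell look-alikes from the thing itself.
- cams.outline_of(picture, label): "region" (420x560 bool, what is visible of it).
- cams.mark_of(picture, label): "centre" ([x, y, z] in m, in the coordinates of the camera as it stood for that picture, good to about 4 mm: a listed point, or the origin of a listed thing).
The state is a dict: "clock": time; "joint_pos": joint angles; "qvel": joint speeds; "tau": joint torques, N m; "position": TCP position; "tool_rot": TCP orientation; "force": force on the tool from outside, world axes, zero at the start; "moment": the same for the moment, N m; "width": opening from 0.0 (shut) to 1.0 (fully open).
Only numpy, scipy, OpenCV 4.12 (cv2) and the standard library are available. Lean on these libraries where they do the work, as an engineer would, in place of code of your own. Each camera call takes 0.05 s, during which the arm holds its last target. There are 200 camera calls.

## Working session

There is one attempt and no reset: what is moved stays moved. The work goes in short steps, each a Python script; the robot and the scene stay as the last script left them, time stands still between calls to the robot, and variables do not carry over. Pictures are saved under pics/ and viewed, about 8 in all and at most 12, crops included, and the job is handed in when it is done.

```bash
mkdir -p pics
cat > h.py <<'E'
import numpy as np, cv2
from workcell import env, cams
def w(p,c): return np.array(p["R"]).T@(np.array(c)-np.array(p["t"]))
def px(p,X):
    c=np.array(p["R"])@np.array(X)+np.array(p["t"]); return np.round([p["fx"]*c[0]/c[2]+p["cx"],p["fy"]*c[1]/c[2]+p["cy"]],1)
def ray(p,u,v):
    d=np.array(p["R"]).T@np.array([(u-p["cx"])/p["fx"],(v-p["cy"])/p["fy"],1.]); o=-np.array(p["R"]).T@np.array(p["t"]); return o,d
def onz(p,u,v,z):
    o,d=ray(p,u,v); return o+d*(z-o[2])/d[2]
def tri(obs):
    A=np.zeros((3,3));b=np.zeros(3)
    for p,u,v in obs:
        o,d=ray(p,u,v); d=d/np.linalg.norm(d); M=np.eye(3)-np.outer(d,d); A+=M;b+=M@o
    return np.linalg.solve(A,b)
def marks(p,names,n=3):
    for k in names:
        for m in cams.mark_of(p,k)[:n]:
            X=w(p,m["centre"]); print(k,round(m["p"],2),X.round(4),px(p,X))
E
python3 - <<'E'
from h import *
a=cams.snapshot("side");b=cams.snapshot("top")
cv2.imwrite("pics/a.png",a["frame"]);cv2.imwrite("pics/b.png",b["frame"])
for p in (a,b):
    print("--", (-np.array(p["R"]).T@np.array(p["t"])).round(3))
    marks(p,["socket_box","flap_hinge","flap_push","screw_slot","screwdriver","screwdriver_handle","tool_rack","cross_driver","nut_driver","beaker","wash_bottle","tube_rack"])
s=env.get_state();print(s["position"],s["tool_rot"],s["clock"])
E
```

```text
-- [0.001 0.742 0.931]
socket_box 0.83 [ 0.4998 -0.1278  0.0018] [297.1 204.8]
flap_hinge 0.59 [ 0.5682 -0.1185  0.0606] [278.5 185.2]
flap_push 0.92 [ 0.4798 -0.0716  0.1583] [294.9 179.2]
screw_slot 0.61 [ 0.5083 -0.1287  0.1479] [296.8 168.8]
screw_slot 0.57 [0.4338 0.2212 0.008 ] [250.  284.3]
screwdriver 0.91 [0.5079 0.2254 0.01  ] [227.8 272.6]
screwdriver 0.73 [0.5502 0.1089 0.001 ] [241.4 242.6]
screwdriver_handle 0.67 [0.4999 0.2258 0.1561] [225.8 238.6]
screwdriver_handle 0.55 [0.5468 0.1132 0.0968] [239.6 221.6]
tool_rack 0.75 [ 2.165e-01  2.588e-01 -2.000e-04] [311.5 337.2]
tool_rack 0.71 [ 0.5024  0.2296 -0.001 ] [228.7 276.9]
nut_driver 0.9 [0.4368 0.2137 0.0069] [250.8 282.2]
nut_driver 0.44 [ 0.76   -0.263   0.0022] [257.4 158. ]
nut_driver 0.43 [ 0.5015  0.2274 -0.0018] [229.5 276.7]
wash_bottle 0.87 [ 0.7579 -0.2644  0.0025] [258.1 157.9]
tube_rack 0.72 [ 0.404   0.4665 -0.0055] [198.4 363.8]
tube_rack 0.39 [ 0.7586 -0.2642  0.002 ] [257.9 158. ]
-- [0.275 0.018 1.354]
socket_box 0.61 [ 0.5032 -0.1305 -0.0018] [344.2 219.2]
flap_hinge 0.85 [ 0.5724 -0.1134  0.0649] 
[... 733 characters left out ...]
.8 309. ]
tool_rack 0.47 [ 0.7568 -0.2661 -0.0058] [386.5 142.5]
tool_rack 0.32 [ 0.572  -0.1154  0.0649] [341.7 192.7]
cross_driver 0.67 [0.5765 0.2452 0.0103] [224.4 192.8]
nut_driver 0.64 [0.4401 0.2156 0.0083] [231.9 236.4]
nut_driver 0.55 [0.5056 0.2309 0.1517] [220.3 206.5]
nut_driver 0.21 [ 0.5046 -0.1296  0.1484] [349.8 209.8]
beaker 0.79 [ 0.3529 -0.3787 -0.0019] [425.7 269.6]
wash_bottle 0.87 [ 0.7585 -0.2633 -0.0021] [385.9 141.6]
wash_bottle 0.46 [0.7343 0.2387 0.0031] [229.2 145.3]
tube_rack 0.9 [4.031e-01 4.701e-01 4.000e-04] [149.5 246.8]
tube_rack 0.38 [0.5066 0.2282 0.0096] [228.8 215. ]
[ 0.24375648 -0.52082381  0.23132394] [3.14148763e+00 1.61884995e-05 4.37766717e-01] 1.3
```

View pics/a.png

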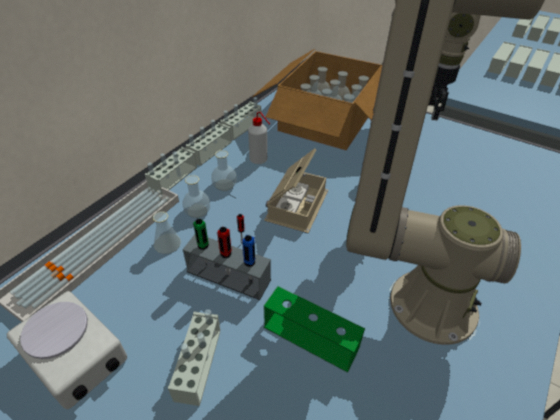

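View pics/b.png

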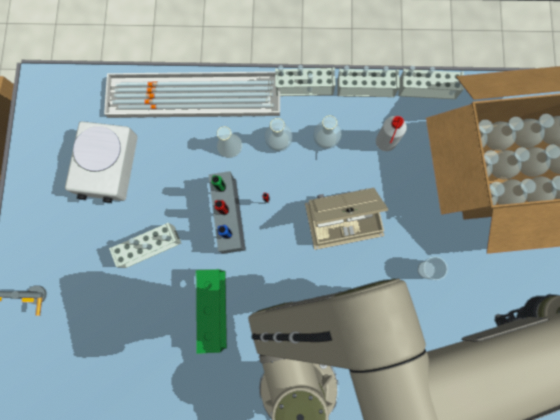

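The side view shows:
- The grey rack is at about (228,268), holding green, red and blue drivers at (202,235), (225,242) and (248,250).
- A smaller red driver stands alone at (240,222), and a green look-alike rack is at (313,325).
- The box with its half-open flap is at (297,200).

The red driver in the middle of the grey rack fits the description. I'll check it close up. First I'll look at the box with the wrist camera.

Run:
```python
from h import *
env.move_to([0.46,-0.12,0.36],[np.pi,0,0.2+np.pi])
p=cams.snapshot("wrist"); cv2.imwrite("pics/c.png",p["frame"])
print((-np.array(p["R"]).T@np.array(p["t"])).round(3),np.array(p["R"]).round(2).tolist(),p["fx"])
marks(p,["socket_box","flap_hinge","flap_push","screw_slot"],2)
s=env.get_state();print(s["joint_pos"],s["clock"],s["force"])
```

```text
[ 0.381 -0.136  0.502] [[-0.2, 0.98, -0.0], [0.93, 0.19, 0.31], [0.3, 0.06, -0.95]] 294.53413320066574
socket_box 0.6 [ 0.4984 -0.1296 -0.0008] [273.  184.3]
socket_box 0.59 [ 0.5684 -0.118   0.0636] [270.6 236.4]
flap_hinge 0.66 [ 0.5652 -0.1182  0.0666] [270.8 235.3]
flap_push 0.6 [ 0.4804 -0.0699  0.1562] [319.4 208.7]
screw_slot 0.49 [ 0.5032 -0.1313  0.1514] [267.2 215.2]
[-4.25303271e-01  1.13909325e-01  1.05340542e-01  1.56273028e+00
 -5.49472474e-05 -6.24103424e-01] 3.3333 [-0.09069847  0.58434405  0.5439595 ]
```

View pics/c.png

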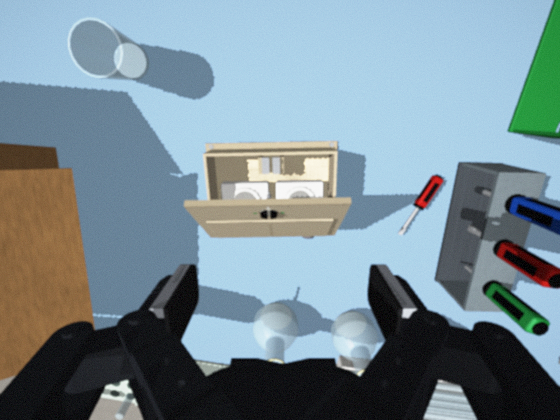

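The picture shows the flap's front edge at rows 198–202 with the screw at (268,213), and the hinge edge near row 235. The box yaw is about 0.21 and the flap angle about 0.89. Next I push the flap shut along its arc.

Run:
```python
from h import *
y=0.21;O=np.array([.4995,-.1295]);A=[np.pi,0,y+np.pi]
def B(x,yy,z): return [O[0]+np.cos(y)*x-np.sin(y)*yy,O[1]+np.sin(y)*x+np.cos(y)*yy,z]
env.move_gripper(0)
env.move_to(B(.028,.06,.25),A)
f0=env.get_state()["force"]
env.line_to(B(.028,.06,.168),f_stop=10)
for t in np.arange(.95,-.01,-.19):
    X=B(.065-.118*np.cos(t)+.005*np.sin(t)+.011,.06,.061+.118*np.sin(t)+.005*np.cos(t)+ (.002 if t<.1 else 0))
    r=env.line_to(X,feed=.1,f_stop=25); s=env.get_state(); print(round(t,2),r,(s["force"]-f0).round(1),s["position"].round(4))
    if r: break
r=env.line_to(B(-.042,.06,.062),feed=.04,f_stop=12); s=env.get_state(); print(r,(s["force"]-f0).round(1),s["position"].round(4))
env.line_to(B(-.042,.06,.17),feed=.2)
env.move_to([.44,-.13,.34],A)
p=cams.snapshot("wrist"); cv2.imwrite("pics/d.png",p["frame"])
marks(p,["socket_box","flap_hinge","flap_push","screw_slot"],2)
for k in ["flap_hinge","flap_push","screw_slot"]:marks(cams.snapshot("side"),[k],1)
print(env.get_state()["clock"])
```

```text
0.95 False [ 0.6 -0.   0.1] [ 0.4985 -0.0686  0.1609]
0.76 False [-0.  -0.3  0.2] [ 0.4813 -0.0721  0.1462]
0.57 False [-0.2 -0.2 -0.8] [ 0.4669 -0.0751  0.129 ]
0.38 False [ 0.1 -0.7  0.1] [ 0.4559 -0.0774  0.1095]
0.19 False [-0.5  0.2 -0.4] [ 0.449  -0.0789  0.0884]
0.0 False [-0.9  0.   0.4] [ 0.4459 -0.0795  0.0681]
True [-4.   0.9 13.1] [ 0.4471 -0.0799  0.0658]
socket_box 0.76 [ 4.994e-01 -1.312e-01  2.000e-04] [273.9 200.6]
flap_hinge 0.56 [ 0.5652 -0.1188  0.0681] [272.1 254.5]
flap_push 0.6 [ 0.4368 -0.085   0.0669] [313.2 178.9]
screw_slot 0.47 [ 0.4579 -0.1385  0.0718] [273.4 186.2]
flap_hinge 0.88 [ 0.5672 -0.1177  0.0677] [278.7 183.8]
flap_push 0.64 [ 0.4372 -0.0801  0.0668] [307.  205.9]
screw_slot 0.46 [ 0.4639 -0.1358  0.0705] [308.9 191.9]
9.775
```

View pics/d.png

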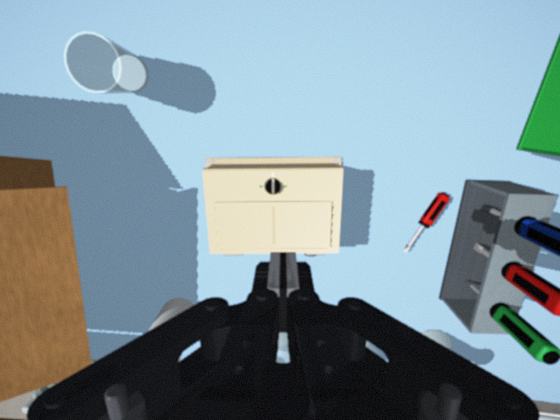

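The flap is shut: its face is clear and the screw sits at (273,186) with the slot along box x. Now I take a close look at the rack.

Run:
```python
from h import *
p=None
env.move_gripper(0.75)
env.move_to([.45,.215,.28],[np.pi,0,.206+np.pi])
p=cams.snapshot("wrist"); cv2.imwrite("pics/e.png",cv2.resize(p["frame"],(800,600),interpolation=cv2.INTER_CUBIC))
marks(p,["tool_rack","screwdriver","screwdriver_handle","cross_driver","nut_driver"],3)
r=cams.snapshot("side"); c=r["frame"][205:305,170:290]
cv2.imwrite("pics/f.png",cv2.resize(c,None,fx=5,fy=5,interpolation=cv2.INTER_CUBIC))
marks(r,["screwdriver","screwdriver_handle"],3)
print(env.get_state()["clock"],env.get_state()["joint_pos"])
```

```text
tool_rack 0.89 [5.021e-01 2.293e-01 3.000e-04] [285.3 208. ]
tool_rack 0.66 [0.504  0.2278 0.1555] [284.6 256.5]
screwdriver 0.9 [0.5406 0.112  0.0104] [202.7 218.7]
screwdriver 0.64 [0.5028 0.2269 0.0084] [283.6 209.8]
screwdriver 0.41 [ 0.5065  0.2265 -0.0018] [282.9 209.9]
screwdriver_handle 0.65 [0.451  0.1387 0.0091] [229.8 163.3]
screwdriver_handle 0.59 [0.5053 0.2266 0.1585] [283.2 258.8]
nut_driver 0.66 [0.4314 0.2216 0.0106] [290.5 161.9]
screwdriver 0.9 [0.51   0.2247 0.0082] [227.4 272.5]
screwdriver 0.23 [ 0.5    0.229 -0.003] [229.5 277.6]
screwdriver_handle 0.58 [0.5006 0.2268 0.1564] [225.3 238.6]
12.1667 [ 2.83823199e-01  1.54355762e-01 -4.06190776e-02  1.37575390e+00
 -1.88435397e-05  7.85181737e-02]
```

View pics/e.png

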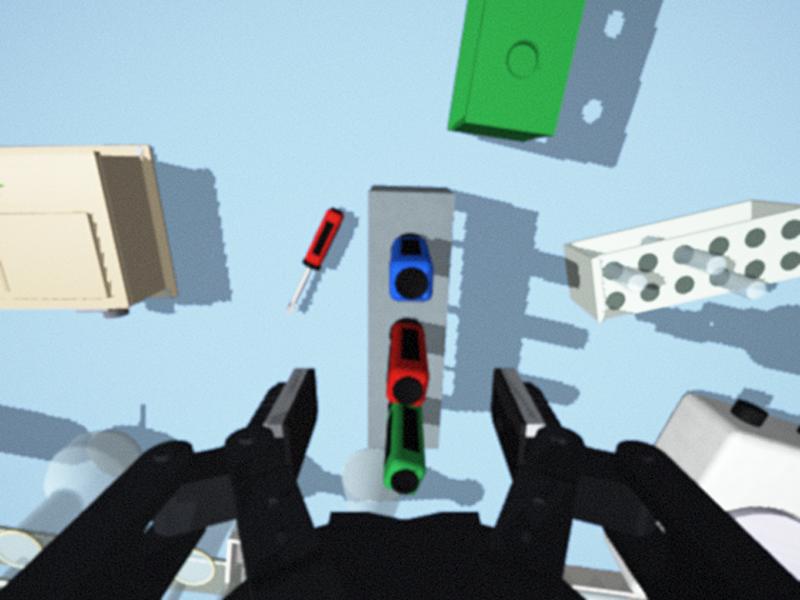

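View pics/f.png

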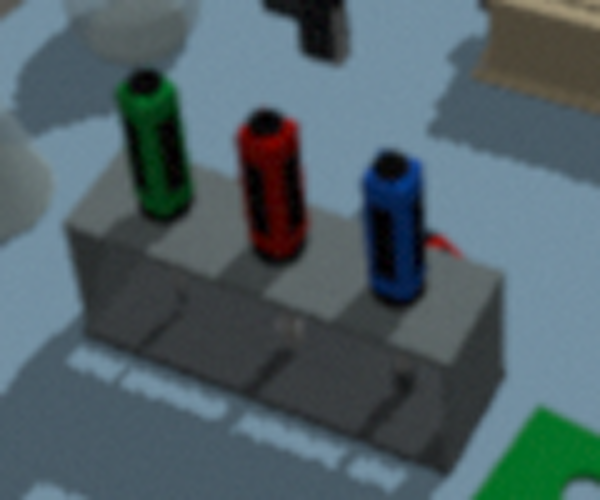

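The close view confirms it: the full-size red driver stands in the middle rack hole, with its cap at (407,388) in the 800-px view. The other red one, at (322,238), is short and lies on the bench, so it is the look-alike. Its handle flats line up with the rack. Now I grasp it.

Run:
```python
from h import *
A=[np.pi,0,.206+np.pi]
p=cams.snapshot("wrist"); r=cams.snapshot("side")
X=tri([(p,284.9,271.6),(r,223.6,229.4)]); print("cap",X, px(p,X),px(r,X))
xy=np.mean([X[:2],[.505,.2265]],axis=0); print(xy)
env.line_to([*xy,.26],A); env.line_to([*xy,.137],feed=.15,f_stop=8) and print("touch")
env.move_gripper(0); s=env.get_state(); print(s["width"],s["position"],s["force"])
env.line_to([*s["position"][:2],.265],feed=.15)
env.line_to([.45,.10,.28],A,feed=.25)
q=cams.snapshot("wrist"); cv2.imwrite("pics/g.png",cv2.resize(q["frame"][100:380,100:460],None,fx=2,fy=2,interpolation=cv2.INTER_CUBIC))
marks(q,["screwdriver","screwdriver_handle"],2)
s=env.get_state(); print(s["width"],s["position"],s["clock"]);
```

```text
cap [0.5014323  0.22767547 0.19006238] [284.9 272.1] [223.7 229.5]
[0.50321615 0.22708773]
0.3138514766024294 [0.50363636 0.22726003 0.13799986] [-1.47763471  1.21479484  5.72746148]
screwdriver 0.67 [0.4472 0.0997 0.1508] [282.5 199.5]
screwdriver 0.27 [ 0.7324  0.2363 -0.0034] [324.7 341.8]
screwdriver_handle 0.84 [0.4532 0.0979 0.2982] [276.1 294.3]
screwdriver_handle 0.7 [0.4514 0.1365 0.0055] [306.9 179.3]
0.3168588634895015 [0.45038593 0.10095389 0.27952645] 16.05
```

View pics/g.png

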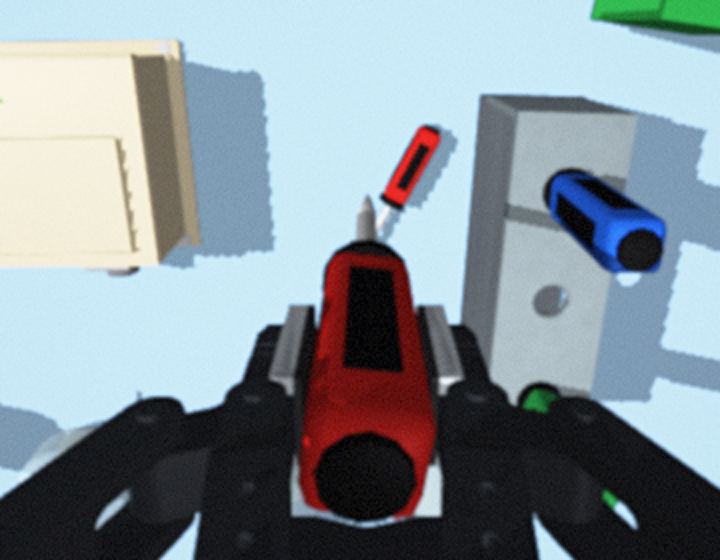

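The grip width is 27 mm, so it is across the flats. The tip at (367,197) tapers to a point seen from this side, so the blade's width lies along tool x. Next I hover over the screw and compare tip and slot in one wrist picture.

Run:
```python
from h import *
A=[np.pi,0,.21+np.pi]
env.line_to([.4584,-.1383,.29],A,feed=.25)
env.line_to([.4584,-.1383,.217],feed=.2)
q=cams.snapshot("wrist"); cv2.imwrite("pics/i.png",cv2.resize(q["frame"][130:270,190:370],None,fx=4.4,fy=4.2,interpolation=cv2.INTER_CUBIC))
marks(q,["screwdriver","screw_slot","flap_push","flap_hinge"],2)
s=env.get_state(); print(s["position"],s["tool_rot"],s["clock"],px(q,[.4584,-.1383,.09]),px(q,[.4584,-.1383,.071]))
np.savez("q.npz",R=q["R"],t=q["t"],fx=q["fx"],fy=q["fy"],cx=q["cx"],cy=q["cy"])
```

```text
screwdriver 0.81 [ 0.4587 -0.1397  0.0895] [280.1 202.7]
screwdriver 0.8 [0.5429 0.1166 0.009 ] [452.  282.1]
screw_slot 0.52 [ 0.4572 -0.1387  0.0714] [281.5 196.4]
flap_push 0.9 [ 0.4416 -0.0849  0.0666] [335.9 191.5]
[ 0.45927163 -0.13858529  0.21840828] [-3.13994353e+00  2.08906104e-03 -2.93136994e+00] 17.925 [281.5 202.9] [281.6 197.5]
```

View pics/i.png

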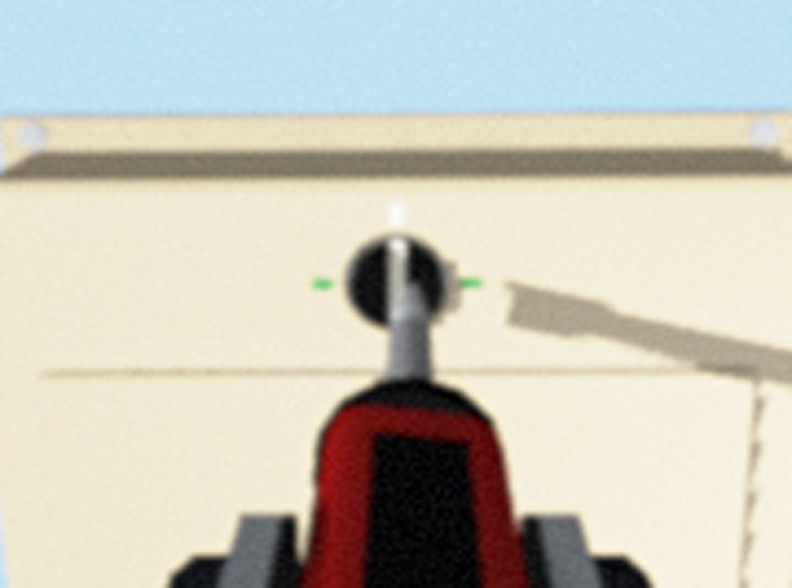

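In the crop the slot runs along column 397, with the head's centre at (397,283). The tip is at about (413,288), roughly 3 mm too far to box +y. The network gave a different tip position, so I'll shift 3 mm, go lower and check enlarged.

Run:
```python
from h import *
y=.21
s=env.get_state()["position"]
env.line_to([.4584+.003*np.sin(y),-.1383-.003*np.cos(y),.207],feed=.08)
q=cams.snapshot("wrist"); cv2.imwrite("pics/j.png",cv2.resize(q["frame"][172:232,250:316],None,fx=10,fy=10,interpolation=cv2.INTER_CUBIC))
marks(q,["screwdriver","screw_slot"],1)
r=cams.snapshot("side"); u,v=px(r,[.4584,-.1383,.075]); u,v=int(u),int(v)
cv2.imwrite("pics/k.png",cv2.resize(r["frame"][v-35:v+25,u-30:u+30],None,fx=10,fy=10,interpolation=cv2.INTER_CUBIC))
s=env.get_state();print(s["position"],s["clock"],q["cx"],s["force"])
```

```text
screwdriver 0.95 [ 0.4556 -0.1414  0.0799] [282.9 200.2]
screw_slot 0.57 [ 0.4588 -0.1377  0.0751] [285.9 202.7]
[ 0.45910003 -0.14129012  0.20721073] 18.4083 282.6715855194065 [ 0.67659818  0.23114837 -1.62667134]
```

View pics/j.png

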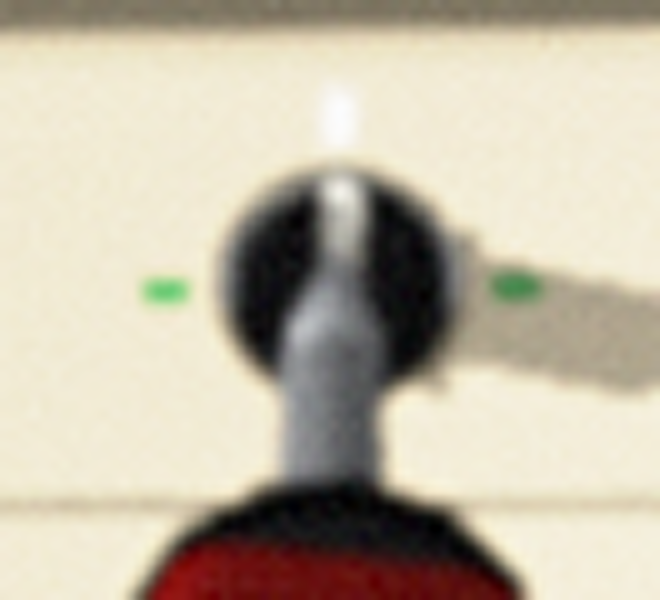

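The blade (about column 339) is now in line with the slot (about column 342). I go down gently and read the contact height.

Run:
```python
from h import *
s=env.get_state();P=s["position"];f0=s["force"]
r=env.line_to([.4590,-.1410,.186],feed=.02,f_stop=3.5)
s=env.get_state();print(r,s["position"],s["force"]-f0,s["moment"],s["width"],s["clock"])
```

```text
True [ 0.45889717 -0.14056699  0.19223142] [-1.10035692  0.09251727  5.98428027] [ 0.11289652 -0.04415829 -0.02119724] 0.31602984788482 19.1333
```

The tip stopped at about z = 0.065, which is the slot floor (0.066) and not the head top (0.071), so the bit is seated. Now I press in and turn clockwise in steps.

Run:
```python
from h import *
f0=np.array([.68,.23,-1.63])
P=np.array([.4590,-.1408,.1868])
r=env.line_to(P,feed=.02,f_stop=10)
def show(k):
    s=env.get_state();print(k,s["position"].round(4),(s["force"]-f0).round(1),s["moment"].round(2),s["tool_rot"][2].round(3),s["width"].round(3),round(s["clock"],1))
    return s
s=show(r); 
for d in [.3,.6,.9,1.2,1.5,1.65,1.78]:
    env.move_to(P,[np.pi,0,.21+np.pi-d]); s=show(d)
    if np.linalg.norm(s["force"]-f0)>45: print("stop");break
q=cams.snapshot("wrist"); cv2.imwrite("pics/l.png",cv2.resize(q["frame"][150:270,200:360],None,fx=5,fy=5,interpolation=cv2.INTER_CUBIC))
```

```text
Traceback (most recent call last):
AttributeError: 'float' object has no attribute 'round'
```

Run:
```python
from h import *
f0=np.array([.68,.23,-1.63])
P=np.array([.4590,-.1408,.1868])
def show(k):
    s=env.get_state();print(k,np.round(s["position"],4),np.round(s["force"]-f0,1),np.round(s["moment"],2),round(s["tool_rot"][2],3),round(s["width"],3),round(s["clock"],1))
    return s
s=show(0)
if s["force"][2]-f0[2]<25:
  for d in [.3,.6,.9,1.2,1.5,1.65,1.78]:
    env.move_to(P,[np.pi,0,.21+np.pi-d]); s=show(d)
    if np.linalg.norm(s["force"]-f0)>45: print("stop");break
q=cams.snapshot("wrist"); cv2.imwrite("pics/l.png",cv2.resize(q["frame"][150:270,200:360],None,fx=5,fy=5,interpolation=cv2.INTER_CUBIC))
```

```text
0 [ 0.4598 -0.1409  0.1877] [-0.7  0.6  9.5] [0.33 0.04 0.01] -2.931 0.315 19.5
0.3 [ 0.4593 -0.1402  0.1876] [-2.1  3.2  8.5] [0.86 0.18 0.06] 3.052 0.309 19.9
0.6 [ 0.4594 -0.1399  0.1876] [-0.6  3.2  9.3] [1.17 0.05 0.05] 2.752 0.309 20.3
0.9 [ 0.4598 -0.1397  0.1876] [-0.3  4.5  8.8] [ 1.37 -0.16  0.08] 2.452 0.311 20.7
1.2 [ 0.4601 -0.1396  0.1878] [0.3 3.8 8.7] [ 1.55 -0.41  0.06] 2.152 0.314 21.1
1.5 [ 0.4606 -0.1397  0.1879] [0.2 4.8 8.5] [ 1.52 -0.71  0.07] 1.852 0.308 21.5
1.65 [ 0.4608 -0.1398  0.188 ] [1.3 4.6 9. ] [ 1.5  -0.83  0.06] 1.702 0.307 21.8
1.78 [ 0.4606 -0.1406  0.1881] [0.5 0.9 9.1] [ 0.72 -0.53  0.11] 1.572 0.302 22.0
```

View pics/l.png

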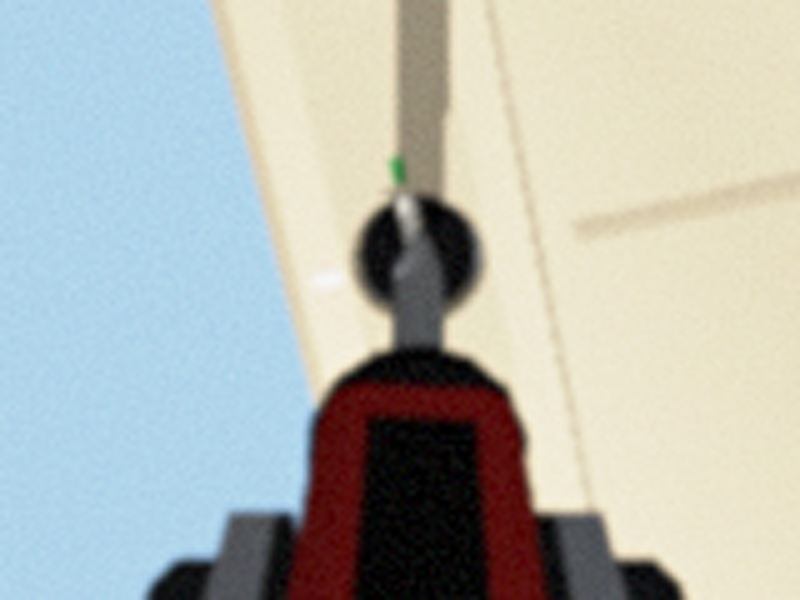

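The slot (402,200)→(415,245) now points at the green mark (398,170). I'll turn a little more to feel the stop, then back off the play, lift and check.

Run:
```python
from h import *
f0=np.array([.68,.23,-1.63])
P=np.array([.4590,-.1408,.1868])
def show(k):
    s=env.get_state();print(k,np.round(s["position"],4),np.round(s["force"]-f0,1),np.round(s["moment"],2),round(s["tool_rot"][2],3),round(s["width"],3),round(s["clock"],1))
    return s
m0=env.get_state()["moment"][2]
for d in [1.83,1.88,1.93]:
    env.move_to(P,[np.pi,0,.21+np.pi-d]); s=show(d)
    if s["moment"][2]-m0>.25: break
A=[np.pi,0,.21+np.pi-1.72]
env.move_to(P,A); show("back")
env.line_to([*P[:2],.225],A,feed=.05); s=show("up")
env.line_to([*P[:2],.29],feed=.2)
env.line_to([.40,-.05,.29],[np.pi,0,.21+np.pi],feed=.25)
q=cams.snapshot("wrist"); u,v=[int(c) for c in px(q,[.4584,-.1383,.07])]; print(u,v)
cv2.imwrite("pics/m.png",cv2.resize(q["frame"][max(0,v-50):v+50,max(0,u-65):u+65],None,fx=6,fy=6,interpolation=cv2.INTER_CUBIC))
marks(q,["screwdriver","screw_slot"],1); show("end")
```

```text
1.83 [ 0.4607 -0.1406  0.1881] [0.4 2.4 8.5] [ 0.73 -0.58  0.12] 1.522 0.303 22.3
1.88 [ 0.4607 -0.1406  0.1881] [0.6 2.9 8.1] [ 0.77 -0.59  0.19] 1.472 0.302 22.6
1.93 [ 0.4607 -0.1406  0.1881] [0.6 1.1 8.5] [ 0.74 -0.64  0.23] 1.423 0.299 22.8
back [ 0.4607 -0.1409  0.1881] [1.  1.9 9.3] [ 0.53 -0.56  0.05] 1.632 0.3 23.1
up [ 0.4588 -0.1407  0.2247] [-0.7 -1.4  0.4] [ 0.01  0.04 -0.05] 1.632 0.303 24.0
206 211
screwdriver 0.93 [0.5419 0.1101 0.0106] [360.6 277.8]
screw_slot 0.5 [ 0.4608 -0.1409  0.0672] [204.6 211.7]
end [ 0.4001 -0.0501  0.2899] [-1.1 -0.2  1. ] [-0.02 -0.03  0.01] -2.932 0.3 26.5
```

View pics/m.png

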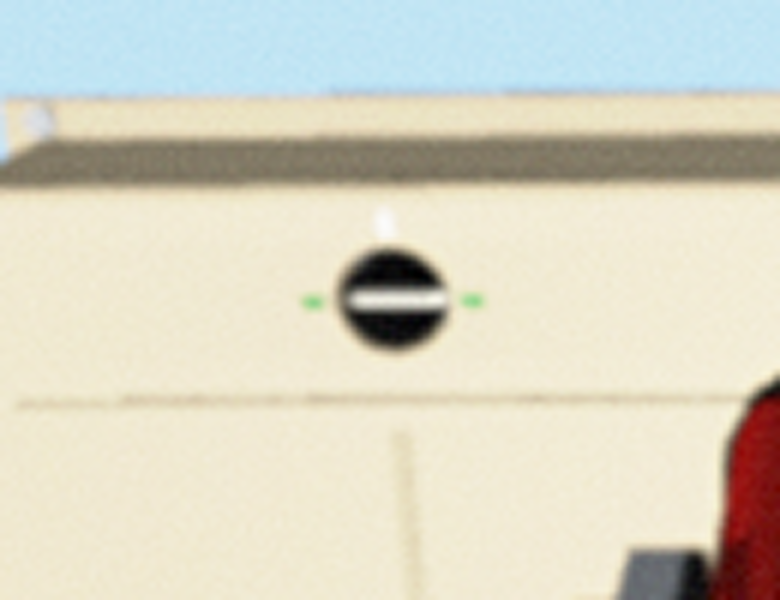

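The screw is locked: the slot lies in line with both green marks (row 300) and the head stays in. The moment also rose at the stop. Now I measure the tip in the hand with both cameras and return the driver to the middle hole.

Run:
```python
from h import *
A=[np.pi,0,.206+np.pi]
G=np.array([.5036,.2273])
env.line_to([.42,.10,.29],A,feed=.25)
env.line_to([*G,.29],A,feed=.2)
def tip():
  out=[]
  for n in ("wrist","side","top"):
    p=cams.snapshot(n)
    T=np.array(env.get_state()["position"])
    for m in cams.mark_of(p,"screwdriver")+cams.mark_of(p,"screwdriver_handle"):
        X=w(p,m["centre"])-T
        if np.linalg.norm(X[:2])<.03: print(n,round(m["p"],2),X.round(4))
tip()
s=env.get_state(); print(s["position"],s["force"],s["clock"])
```

```text
wrist 0.58 [-0.0025  0.0007 -0.1297]
wrist 0.71 [ 0.0042 -0.0006  0.0161]
side 0.72 [ 0.0013 -0.001  -0.1304]
side 0.72 [-0.0036 -0.0023  0.0137]
top 0.4 [ 0.0005 -0.0006 -0.1278]
top 0.62 [0.0046 0.0018 0.0151]
[0.5035149  0.22706139 0.29024495] [ 0.41859385 -1.1091083  -2.0028454 ] 28.65
```

The driver hangs straight, with the tip within 3 mm of the tool axis. I lower it.

Run:
```python
from h import *
G=np.array([.5036,.2273])
def st(k):
    s=env.get_state();print(k,np.round(s["position"],4),np.round(s["force"],1),round(s["width"],3),round(s["clock"],1));return s
r=env.line_to([*G,.165],feed=.1,f_stop=6); st(r)
if not r:
    r=env.line_to([*G,.134],feed=.03,f_stop=5); s=st(r)
```

```text
False [0.5041 0.2275 0.1657] [ 0.4 -0.2 -1.9] 0.3 30.1
True [0.5033 0.2272 0.1382] [-0.9  0.3  4.3] 0.302 30.9
```

The collar met the rack at TCP z = 0.138, the same height as when I picked it up. I release and back off.

Run:
```python
from h import *
env.move_gripper(0.75)
s=env.get_state(); P=s["position"]
env.line_to([P[0],P[1],.27],feed=.12)
env.move_to([.40,.05,.33],[np.pi,0,.206+np.pi])
r=cams.snapshot("side"); q=cams.snapshot("wrist")
for p in (r,q): marks(p,["screwdriver","screw_slot","cross_driver","nut_driver","flap_push","screwdriver_handle"],2)
a=cv2.resize(r["frame"][140:310,160:340],(400,378)); b=cv2.resize(q["frame"],(400,300))
c=np.zeros((378,800,3),np.uint8);c[:,:400]=a;c[:300,400:]=b
cv2.imwrite("pics/n.png",c); print(env.get_state()["clock"],env.get_state()["force"])
```

```text
screwdriver 0.83 [0.5076 0.2255 0.0059] [228.  273.6]
screwdriver 0.36 [ 0.4403 -0.0811  0.0671] [306.3 205.2]
screw_slot 0.5 [ 0.4643 -0.1378  0.067 ] [309.  192.3]
cross_driver 0.73 [ 7.524e-01  8.280e-02 -2.000e-04] [197.  211.8]
cross_driver 0.49 [ 7.655e-01 -7.520e-02  5.000e-04] [224.7 184.3]
nut_driver 0.57 [0.434  0.2133 0.0069] [251.7 282.5]
flap_push 0.62 [ 0.438  -0.0801  0.0644] [306.8 206.3]
screwdriver_handle 0.89 [0.5006 0.2254 0.1575] [225.7 238. ]
screwdriver_handle 0.24 [ 0.4034  0.4684 -0.0035] [197.9 364.1]
screwdriver 0.63 [0.5405 0.112  0.0117] [300.5 254.4]
screwdriver 0.2 [ 0.5645 -0.1181  0.0665] [151.9 256.4]
screw_slot 0.65 [ 0.4569 -0.1389  0.0685] [142.  186.5]
flap_push 0.72 [ 0.4391 -0.084   0.0669] [182.9 182. ]
screwdriver_handle 0.88 [0.4511 0.141  0.0091] [329.8 209.1]
screwdriver_handle 0.63 [0.5014 0.226  0.1545] [403.1 295.7]
34.1417 [ 0.3055424  -0.35174709  0.42203631]
```

View pics/n.png

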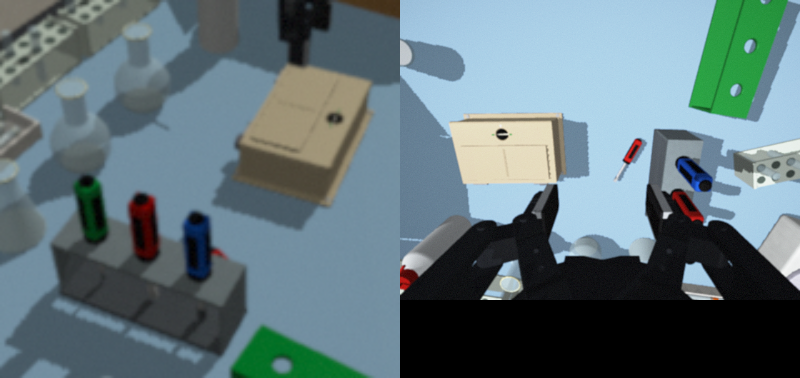

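The picture shows the red driver upright in the middle hole at (145,225), with the green and blue ones still beside it. The box is shut and the screw is locked at (335,118) and (502,134). I hand the job in.

```bash
python3 -c "
from workcell import env
env.job_done()"
```

```text
the job is handed in; nothing more can be done
```

The job is done and handed in at about 34 s of robot time, well inside the 64 s limit.

- **Flap and screw:** I pushed the flap shut along its arc, then pressed the screw in with the red driver at about 9 N. I turned it clockwise until the moment rose at the stop.
- **Driver:** I stood it back in the rack's middle hole and let go. The collar met the rack at the same height as when I picked it up.

**Last checks:** The final pictures show the flap shut, the slot in line with both green marks, the head held in, and the red driver upright between the green and blue ones. The parts of the bench in those last views show nothing moved or knocked over. I did not take a last overview picture of the whole bench.

**Disagreements:**
- Over the screw, the trained network's tip position differed from the picture by about 3 mm. I went by the picture, and the bit seated at slot-floor height.
- In the last check the network did not find the green driver in the rack and gave wrong spots for it. It also gave the short red look-alike lying on the bench as a screwdriver. The picture settles both.

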